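# Clamp an offcut in the drilling jig

### The job

Get the wood block ready for drilling: lay it flat between the rails of the plywood jig and slide it, without ramming it, under the open clamp until its end is fully home against the stop. Then push the clamp's red lever over, past its centre, until it snaps down and grips the block, easing off as it goes over so that lever and jig are never pushed with more than 12 N. Let go of everything and leave the other things on the table where they are.

Things in the scene. Friction and masses are not known exactly. Their poses are not given: they have to be found in the camera images.
- wood_block: Loose brown wooden offcut, 45 (x) x 85 (y) x 30 (z) mm, 0.12 kg. Origin at the centre of its underside, z up, y along its length. Starts flat on the table to the right of the jig.
- jig: Plywood jig fixed to the table, 90 (x) x 250 (y) x 12 mm thick; over-centre clamp at its +y end. Origin under its centre, z up. Two rails along y, from y=-115 to +20 mm, 51 mm apart inside, 8 mm wide, 8 mm high above the plywood; open at -y. Stop bar across, face at y=+20 mm, 16 mm high: home is the block's +y end (either way round) against it. Never push it with over 12 N.
- seat (a point): Centre of where the block's underside lies when home: jig frame (0, -22.5, 12) mm, axes as the jig's. The raised nose hangs over this place, its tip reaching at most to y = -34 mm in the jig frame, underside 59 mm and top 79 mm above the table: set the block down about 60 mm short of home (towards -y), then slide it +y under the nose.
- clamp_mid (a point): Nominal hinge line (along x) of the clamp lever: jig frame (0, 74, 58.5) mm. The clamp is bolted in slots: the true hinge lies up to 20 mm either way along y from here, differs each time, is not measured and must be found by touch or sight. Steel nose arm: 88 mm from the hinge to -y, 16 mm wide, rubber pad 82 mm out. Red round handle: 20 mm thick, 43 to 105 mm above the hinge.
- lever (a joint): Clamp lever angle. -0.16: open, as it starts, handle leaning to the jig's +y, nose up. 0: centre. Positive: handle to -y, nose down; rests near +0.055 on the block (limit +0.15 if empty). A spring drives it away from 0. Push the handle to -y: about 7 N at 80 mm above the hinge, falling to 0 at centre; it then snaps away from the finger. Closed it is rigid.
- pliers: Bystander: red-handled pliers, 174x51x14 mm, lying in the wooden tray at the back left. Origin under its centre.
- screwdriver: Bystander: screwdriver with a wooden handle, 200x25x25 mm, lying at the left. Origin under its centre.
- spice_jar: Bystander: glass jar with a yellow lid, 44 mm wide, 106 mm tall, standing behind the jig. Origin under its centre.
- enamel_mug: Bystander: white enamel mug, 85 mm wide, 92 mm tall, standing at the back right. Origin under its centre.

How it is judged:
By the outcome, as a careful person would: the job done as asked, in the order asked, and still so for the second after the job is handed in, with the robot touching nothing.
It also fails if it takes over 64 s, if anything falls off the work surface, if the arm or the gripper's body presses on something with over 40 N, if the wrist force passes 120 N, or if a joint passes its speed limit or range.

### The arm

A 6-joint arm with a two-finger parallel gripper is mounted at the origin on a cart in front of the work surface, level with it; the furniture and walls round the work are solid. World frame = base frame: x ahead of the robot, y to its left, z up, the work surface at z = 0. Lengths are in m, angles in rad, forces in N, time in s.
With the tool pointing down it reaches from about 0.35 to 0.85 m from the base axis. Payload 8.1 kg.
Tool frame: the origin (TCP) lies on the centre line of the jaws, within the pads' length; the fingertips stand 22 mm ahead of it and the grasp point (between the pads) lies 3 mm ahead of it; z points along the fingers, y is the line along which they close (so a half turn about z gives the same grasp; the last joint's range is limited). The gripper opens to 93 mm and grips with 3 to 60 N. Pads are 15 mm wide; open, the fingers measure 128 mm over their backs; the gripper's body (75 mm by 188 mm) begins 65 mm behind the grasp point.
Start: joints at [1.066, 0.13, 1.488, -0, 1.523, -0.085], TCP at [0.245, 0.548, 0.241] pointing down, gripper open.
Joint ranges: [-2.96, 2.96], [-0.89, 2.26], [0.02, 2.5], [-1.34, 4.48], [0, 2.73], [-2.66, 2.66]. Speed limits (rad/s): [2.39, 2.39, 2.79, 3.14, 3.14, 3.14].

### API

Orientations are given as a rotation vector (axis times angle).
In Python, from plant import robot gives the robot as it stands.
- The arm moves only by the shell command python3 inch.py FILE [FORCE], which reads ROWS from the file FILE. ROWS is a JSON list of rows, 1 to 20 of them, each written [opening, [dx, dy, dz], turn]: the finger opening in m, then dx, dy, dz in units of 50 mm, then a turn about the tool's z in units of 0.2 rad; each row shifts and turns the commanded pose from where the row before left it, along the tool's axes as they then stand; what a row does not reach is not made up. A row lasts 1/10 s, in which the tool goes at most 0.05 m and 0.15 rad, less where a joint would pass 70% of its speed; a pose out of reach is approached as far as the arm can. The fingers move at their own pace and stop on an object; FORCE is the grip in N (left out, the last holds). Time passes only in rows, so rows that do not move let the fingers close. It prints the time, the measured TCP pose, the force, the opening and the grip force at its end. Input that does not fit is refused with a message, and nothing moves.
- robot.read_state(): the state, without advancing time (a new reading comes with each control period).
- robot.read_camera(name): name is "scene" or "top"; returns a dict with "image" (400x640x3 uint8, red, green, blue), "fx", "fy", "cx", "cy" (pixels), "R" (3x3) and "t" (3): a world point X has camera coordinates R X + t. Camera axes: x right, y down, z forward; pixel columns grow to the right and rows downward; lengths in m; the calibration is good to about 2 mm. A picture is of the moment at which its call begins. There is no depth.
- robot.close_job(): hands the job in; it is judged then, once.
The state is a dict: "t": time; "q": joint angles; "dq": joint speeds; "joint_torque": joint torques, N m; "tool_pos": TCP position; "orientation": TCP orientation; "force": force on the tool from outside, world axes, zero at the start; "wrist_torque": the same for the moment, N m; "opening": finger opening in m; "gripper_force": force on a finger pad.
Only numpy, scipy, OpenCV 4.12 (cv2) and the standard library are available. Lean on these libraries where they do the work, as an engineer would, in place of code of your own. Each camera call takes 0.05 s, during which the arm holds its last target. There are 200 camera calls.

## Working session

There is one attempt and no reset: what is moved stays moved. The work goes in short steps, Python scripts to look and compute and a shell command to move; the robot and the scene stay as the last step left them, time stands still between calls to the robot, and variables do not carry over. Pictures are saved under pics/ and viewed, at most 10 in all, crops included, and the job is handed in when it is done.

```bash
ls; mkdir -p pics; python3 - <<'E'
from plant import robot
import cv2,pickle
for n in ("scene","top"):
    c=robot.read_camera(n); cv2.imwrite(f"pics/{n}0.png",c["image"][:,:,::-1]); pickle.dump(c,open(f"{n}0.pkl","wb"))
    print(n,c["fx"],c["cx"],c["cy"],c["R"],c["t"])
print(robot.read_state())
E
```

```text
inch.py
pics
plant.py
scene 456.0532382555221 325.6762152929923 201.48592746102548 [[ 0.7185967  -0.69529342  0.01363226]
 [-0.5171507  -0.5473839  -0.65797114]
 [ 0.46494509  0.46576596 -0.75291974]] [-0.42866715  0.34018547  0.91987244]
top 444.75557750959973 318.8258978726863 199.31459015024504 [[ 0.01394895 -0.99985197  0.01007305]
 [-0.98157387 -0.01561259 -0.19044415]
 [ 0.19057323 -0.00723095 -0.98164635]] [-0.0216764   0.57553487  1.13241814]
{'t': 0.1, 'q': array([ 1.06559124e+00,  1.31071110e-01,  1.48920051e+00, -4.80768484e-06,
        1.52298105e+00, -8.53733883e-02]), 'dq': array([-0.00059797, -0.0016924 , -0.00071752, -0.00014423,  0.00037647,
        0.0014457 ]), 'joint_torque': array([ 5.06503893e-04, -5.61346042e+01, -4.93093014e+01,  7.70293269e-02,
        2.92632950e-02, -4.21622008e-05]), 'tool_pos': array([0.24429574, 0.54748473, 0.23968444]), 'orientation': array([-6.54537254e-01, -3.07216095e+00,  2.49650503e-03]), 'force': array([ 0.08821857,  0.5322705 , -0.25333148]), 'wrist_torque': array([-0.00510765,  0.01962918,  0.01011882]), 'gripper_force': 0.0, 'opening': 0.09276641608764007}
```

View pics/scene0.png

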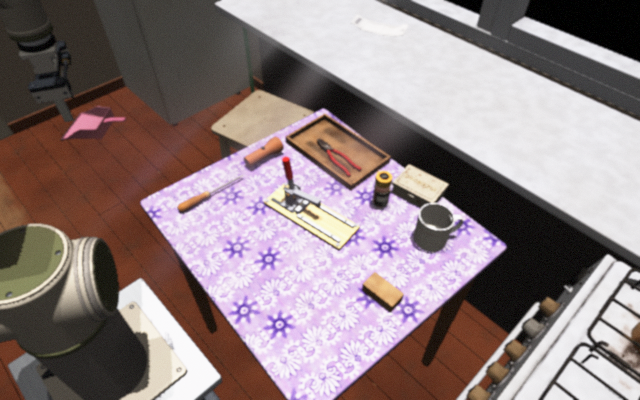

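View pics/top0.png

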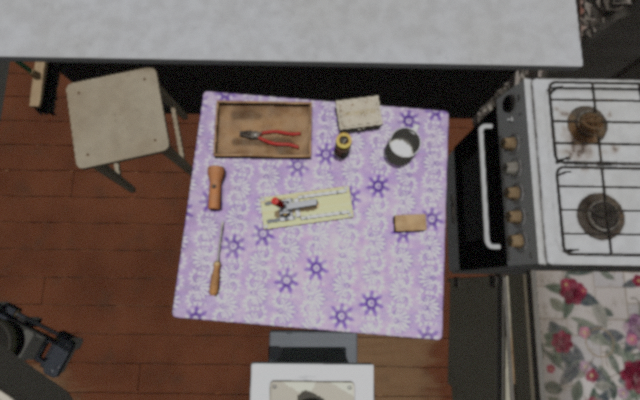

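The scene picture shows the block at (383,291), the jig at (312,215) and the red handle at (287,170). In the top view they are at (409,223), (307,207) and (278,203), so the jig's +y points left, with the clamp there. Next I'll measure outlines by mask and look at enlarged crops.

```bash
cat > h.py <<'E'
import numpy as np,cv2,pickle
from scipy.spatial.transform import Rotation as Ro
def ray(c,p):
    d=np.array([(p[0]-c["cx"])/c["fx"],(p[1]-c["cy"])/c["fy"],1.]); return -c["R"].T@c["t"], c["R"].T@d
def onz(c,p,z):
    o,d=ray(c,p); return o+d*(z-o[2])/d[2]
def tri(c1,p1,c2,p2):
    o1,d1=ray(c1,p1);o2,d2=ray(c2,p2)
    s=np.linalg.lstsq(np.c_[d1,-d2],o2-o1,rcond=None)[0]
    a,b=o1+d1*s[0],o2+d2*s[1]; return (a+b)/2,np.linalg.norm(a-b)
def proj(c,X):
    v=c["R"]@np.asarray(X)+c["t"]; return np.array([c["fx"]*v[0]/v[2]+c["cx"],c["fy"]*v[1]/v[2]+c["cy"]])
def biggest(c,lo,hi,box):
    x0,y0,x1,y1=box; h=cv2.cvtColor(c["image"],cv2.COLOR_RGB2HSV)
    m=np.zeros(h.shape[:2],np.uint8); m[y0:y1,x0:x1]=cv2.inRange(h,np.array(lo),np.array(hi))[y0:y1,x0:x1]
    cs=cv2.findContours(m,cv2.RETR_EXTERNAL,cv2.CHAIN_APPROX_NONE)[0]
    return max(cs,key=cv2.contourArea),m
E
python3 - <<'E'
from h import *
S=pickle.load(open("scene0.pkl","rb"));T=pickle.load(open("top0.pkl","rb"))
for c,p,q in ((S,(383,291),(335,232)),(T,(409,223),(335,213))):
    h=cv2.cvtColor(c["image"],cv2.COLOR_RGB2HSV); print(h[p[1],p[0]],h[q[1],q[0]])
for n,c,b1,b2 in (("scene",S,(350,260,420,320),(255,170,370,260)),("top",T,(380,200,440,245),(250,175,370,240))):
    for lo,hi,b in (((8,90,60),(22,255,255),b1),((20,40,110),(36,255,255),b2)):
        k,m=biggest(c,lo,hi,b); r=cv2.minAreaRect(k); print(n,r,cv2.contourArea(k)); print(cv2.boxPoints(r).round(1).tolist()); print(cv2.approxPolyDP(cv2.convexHull(k),2,True)[:,0].tolist())
a=cv2.resize(S["image"][140:260,250:370],None,fx=5,fy=5,interpolation=cv2.INTER_CUBIC)
b=cv2.resize(T["image"][170:240,250:370],None,fx=6.6,fy=6.6,interpolation=cv2.INTER_CUBIC)
cv2.imwrite("pics/js.png",a[:,:,::-1]);cv2.imwrite("pics/jt.png",b[:,:,::-1])
E
```

```text
[ 18 110 234] [ 28  43 251]
[ 17  90 172] [ 30   3 183]
scene ((382.9021911621094, 289.8517150878906), (38.19260025024414, 18.085317611694336), 38.1572265625) 623.0
[[362.29998779296875, 285.20001220703125], [373.5, 270.8999938964844], [403.5, 294.5], [392.29998779296875, 308.79998779296875]]
[[374, 273], [402, 294], [392, 307], [364, 286]]
scene ((310.99151611328125, 217.08868408203125), (92.00335693359375, 29.458858489990234), 28.663957595825195) 1159.5
[[263.6000061035156, 207.89999389648438], [277.70001220703125, 182.10000610351562], [358.3999938964844, 226.1999969482422], [344.29998779296875, 252.10000610351562]]
[[358, 227], [338, 248], [267, 202], [283, 185]]
top ((409.5, 223.0), (14.0, 29.0), 90.0) 320.5
[[395.0, 216.0], [424.0, 216.0], [424.0, 230.0], [395.0, 230.0]]
[[424, 220], [421, 229], [395, 228], [396, 217], [419, 216]]
top ((324.4693908691406, 202.23074340820312), (19.217226028442383, 50.60611343383789), 83.51692199707031) 549.0
[[298.20001220703125, 195.5], [348.5, 189.8000030517578], [350.70001220703125, 208.89999389648438], [300.3999938964844, 214.60000610351562]]
[[348, 190], [350, 209], [301, 214], [300, 210], [315, 197]]
```

View pics/js.png

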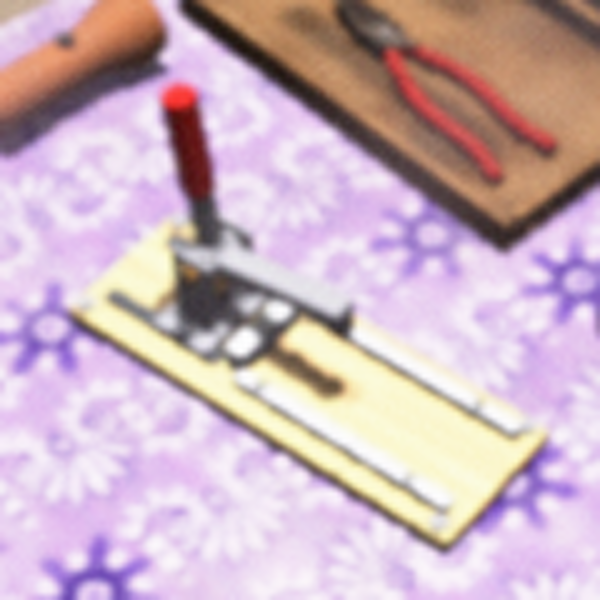

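View pics/jt.png

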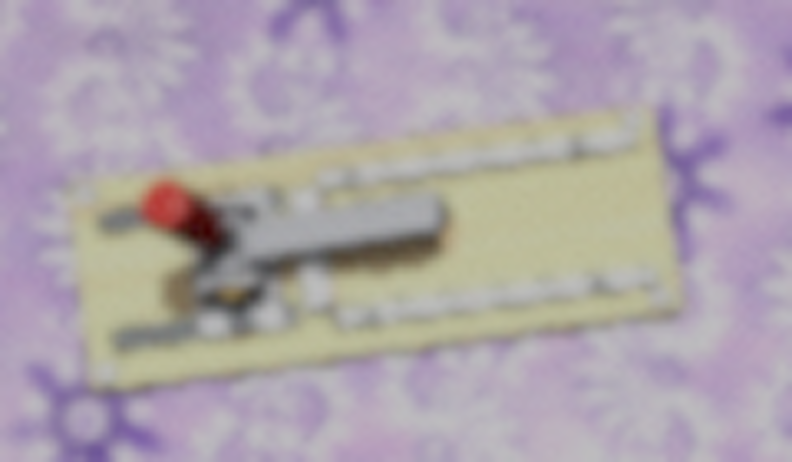

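The enlarged scene view (5x) shows jig corners at about (72,310), (446,540), (548,435), the handle top at (180,92) and the nose tip at (350,310). The top view (6.6x) shows jig corners at (72,195), (655,108), (682,312), (92,390), the handle top at (166,205) and the nose end at x≈442.

```bash
python3 - <<'E'
from h import *
S=pickle.load(open("scene0.pkl","rb"));T=pickle.load(open("top0.pkl","rb"))
s=lambda x,y:(250+(x+.5)/5-.5,140+(y+.5)/5-.5); t=lambda x,y:(250+(x+.5)/6.6-.5,170+(y+.5)/6.6-.5)
sc=[s(72,308),s(446,540),s(548,435)]; tc=[t(92,390),t(682,312),t(655,108),t(72,195)]
for a,b in zip(sc,tc): print("jig corner",tri(S,a,T,b))
P=[onz(T,p,.012) for p in tc]; print("top z12",np.round(P,4)); print("scene z12",np.round([onz(S,p,.012) for p in sc],4))
P=np.array(P); print("centre",P.mean(0), "lens",[np.linalg.norm(P[i]-P[i-1]) for i in range(4)])
for a,b in ((P[1],P[0]),(P[2],P[3])): print("yaw of +y",np.degrees(np.arctan2(*(b-a)[1::-1])))
for a,b in ((P[0],P[3]),(P[1],P[2])): print("yaw of +x",np.degrees(np.arctan2(*(b-a)[1::-1])))
print("handle top",tri(S,s(180,92),T,t(166,205)))
print("rails ends z20 top",[onz(T,t(*p),.02).round(4) for p in((632,140),(655,280))])
a=cv2.resize(S["image"][262:317,353:413],None,fx=9,fy=9,interpolation=cv2.INTER_CUBIC)
b=cv2.resize(T["image"][205:240,385:435],None,fx=8,fy=8,interpolation=cv2.INTER_CUBIC)
o=np.zeros((500,760,3),np.uint8);print(a.shape,b.shape)
a=cv2.resize(S["image"][262:317,353:393+20],None,fx=6,fy=6,interpolation=cv2.INTER_CUBIC)
o[:330,:360]=a;o[:280,360:760]=b;cv2.imwrite("pics/bl.png",o[:330,:,::-1])
E
```

```text
jig corner (array([0.50057052, 0.1364678 , 0.01109457]), np.float64(0.000705519111982861))
jig corner (array([ 0.53624814, -0.10769059,  0.01483194]), np.float64(0.00025406773557785185))
jig corner (array([ 0.62300069, -0.09604556,  0.01081868]), np.float64(0.0019031201384450966))
top z12 [[ 0.5002  0.1365  0.012 ]
 [ 0.5366 -0.1079  0.012 ]
 [ 0.6235 -0.0965  0.012 ]
 [ 0.5822  0.148   0.012 ]]
scene z12 [[ 0.5004  0.1356  0.012 ]
 [ 0.5379 -0.1064  0.012 ]
 [ 0.6214 -0.0962  0.012 ]]
centre [0.56061815 0.02004353 0.012     ] lens [np.float64(0.08284787628083433), np.float64(0.24709837772463597), np.float64(0.08770114679856579), np.float64(0.24797499899581035)]
yaw of +y 98.47762440629289
yaw of +y 99.59655046325189
yaw of +x 7.954166292902838
yaw of +x 7.441272793898603
handle top (array([0.54988672, 0.09398073, 0.16518448]), np.float64(0.0008040085097163871))
rails ends z20 top [array([ 0.6078, -0.0863,  0.02  ]), array([ 0.5486, -0.096 ,  0.02  ])]
(495, 540, 3) (280, 400, 3)
```

View pics/bl.png

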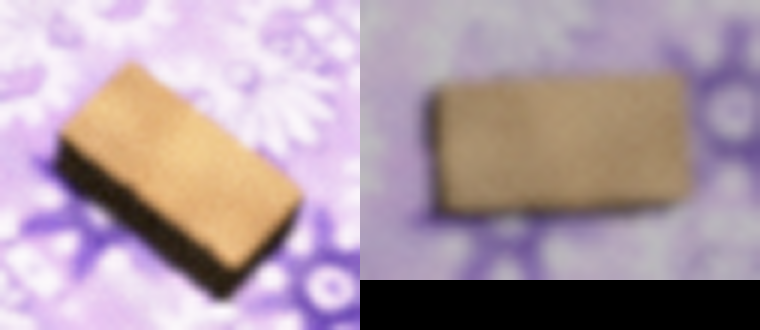

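The block's top face corners are at (130,62), (302,195), (237,270), (60,135) in the scene part. In the top part they are at (440,85), (682,74), (692,194), (445,208).

```bash
python3 - <<'E'
from h import *
S=pickle.load(open("scene0.pkl","rb"));T=pickle.load(open("top0.pkl","rb"))
s=lambda x,y:(353+(x+.5)/6-.5,262+(y+.5)/6-.5); t=lambda x,y:(385+(x-359.5)/8-.5,205+(y+.5)/8-.5)
sc=[s(60,135),s(130,62),s(302,195),s(237,270)]; tc=[t(445,208),t(440,85),t(682,74),t(692,194)]
A=[]
for a,b in zip(sc,tc): X,e=tri(S,a,T,b);print(X.round(4),e);A.append(X)
A=np.array(A);print("ctr",A.mean(0)); 
for P in (np.array([onz(T,p,.03) for p in tc]),np.array([onz(S,p,.03) for p in sc])):
    print(P.mean(0),[round(np.linalg.norm(P[i]-P[i-1]),4) for i in range(4)]); d=(P[0]+P[1]-P[2]-P[3]); e=P[1]+P[2]-P[0]-P[3]
    print("long yaw",np.degrees(np.arctan2(d[1],d[0])),"short",np.degrees(np.arctan2(e[1],e[0])))
from plant import robot
st=robot.read_state();R=Ro.from_rotvec(st["orientation"]).as_matrix();print(R.round(3),st["tool_pos"])
E
```

```text
[ 0.4985 -0.221   0.0259] 0.0005137314002064264
[ 0.5397 -0.2192  0.0298] 0.0010829080929275134
[ 0.5444 -0.3015  0.0285] 0.0025989421917197784
[ 0.5039 -0.3042  0.0269] 0.0017467922197408582
ctr [ 0.52159386 -0.26148413  0.02777533]
[ 0.52190722 -0.26146391  0.03      ] [np.float64(0.0838), np.float64(0.0419), np.float64(0.0826), np.float64(0.041)]
long yaw 93.81813614036298 short 2.07293959207607
[ 0.51978914 -0.26180526  0.03      ] [np.float64(0.0825), np.float64(0.043), np.float64(0.0823), np.float64(0.0409)]
long yaw 92.97694092952455 short 4.584173558208376
[[-0.913  0.408 -0.001]
 [ 0.408  0.913 -0.001]
 [ 0.    -0.002 -1.   ]] [0.24429574 0.54748473 0.23968444]
```
Block: ctr (0.521,-0.2615), yaw 3.4°. Jig yaw ~8.8°.

Careful with the scale: shifts go in units of 50 mm and turns go in units of 0.2 rad. That gives: 0.137 rad is 0.685.

```bash
cat >> h.py <<'E'
def go(target,yaw=None):
    "displacement to world target in tool axes, and turn to make tool y point at yaw (deg)"
    from plant import robot
    st=robot.read_state();R=Ro.from_rotvec(st["orientation"]).as_matrix()
    cur=np.degrees(np.arctan2(R[1,1],R[0,1]))
    print("t",round(st["t"],2),"pos",st["tool_pos"].round(4),"F",st["force"].round(1),"yaw",cur.round(2),"tool d",(R.T@(np.array(target)-st["tool_pos"])).round(4),"turn",None if yaw is None else np.radians(cur-yaw).round(4))
J0=np.array([.5606,.020,0]);JY=8.8
def jig(x,y,z):
    return J0+Ro.from_euler('z',JY,degrees=True).apply([x,y,z])
E
python3 - <<'E'
from h import *
S=pickle.load(open("scene0.pkl","rb"));T=pickle.load(open("top0.pkl","rb"))
for c,n,b in((T,'t',(325,125,360,165)),(S,'s',(368,165,400,215))):
    k,_=biggest(c,(18,150,110),(34,255,255),b); r=cv2.minAreaRect(k);print(r,onz(c,r[0],.104))
print(jig(0,-82.5e-3,.06))
E
echo '[[0.093,[0,0,0],0.685],[0.093,[0,0,0],0.685],[0.093,[0,0,0],0.685],[0.093,[0,0,0],0.685],[0.093,[0,0,0],0.685],[0.093,[0,0,0],0.685],[0.093,[0,0,0],0.685],[0.093,[0,0,0],0.67]]' > m.json && python3 inch.py m.json 25
echo '[[0.093,[-0.9,0.25,0],0],[0.093,[-0.9,0.25,0],0],[0.093,[-0.9,0.25,0],0],[0.093,[-0.9,0.25,0],0],[0.093,[-0.9,0.25,0],0],[0.093,[-0.9,0.25,0],0],[0.093,[-0.9,0.25,0],0],[0.093,[-0.9,0.25,0],0],[0.093,[-0.9,0.25,0],0],[0.093,[-0.9,0.25,0],0],[0.093,[-0.9,0.25,0],0],[0.093,[-0.9,0.25,0],0],[0.093,[-0.9,0.25,0],0],[0.093,[-0.9,0.25,0],0],[0.093,[-0.9,0.25,0],0],[0.093,[-0.9,0.25,0],0],[0.093,[-0.9,0.25,0],0],[0.093,[-0.9,0.25,0],0]]' > m.json && python3 inch.py m.json
python3 -c "from h import *;go([.521,-.2615,.12],3.4)"
```

```text
t: 0.9
tool_pos: [0.2444, 0.5476, 0.24]
orientation: [2.162, 2.279, -0.002]
force: [1.0, 0.1, 0.7]
opening: 0.0929
gripper_force: 0.0
t: 2.7
tool_pos: [0.5162, -0.2496, 0.2401]
orientation: [-2.156, -2.284, 0.0]
force: [0.5, 0.0, 0.7]
opening: 0.0931
gripper_force: 0.0
t 2.7 pos [ 0.5162 -0.2496  0.2401] F [0.5 0.  0.7] yaw 3.31 tool d [-0.0122  0.0042  0.1201] turn -0.0016Traceback (most recent call last):
  File "<stdin>", line 4, in <module>
  File "h.py", line 17, in biggest
    return max(cs,key=cv2.contourArea),m
           ~~~^^^^^^^^^^^^^^^^^^^^^^^^
ValueError: max() iterable argument is empty
```

```bash
echo '[[0.093,[-0.24,0.08,0.8],0],[0.093,[0,0,0.8],0],[0.093,[0,0,0.8],0],[0.093,[0,0,0.8],0],[0.093,[0,0,0.6],0],[0.093,[0,0,0.34],0],[0.093,[0,0,0],0]]' > m.json && python3 inch.py m.json
python3 -c "
from h import *;go([.521,-.2615,.033],3.4)
T=pickle.load(open('top0.pkl','rb'));S=pickle.load(open('scene0.pkl','rb'))
print(onz(T,(344,137),.106),onz(S,(384,176),.106),jig(0,-.0825,.06))
print(tri(S,(384,176),T,(344,137)))"
```

```text
t: 3.4
tool_pos: [0.518, -0.2578, 0.0296]
orientation: [-2.151, -2.28, 0.002]
force: [-1.0, 0.8, 0.4]
opening: 0.0934
gripper_force: 0.0
t 3.4 pos [ 0.518  -0.2578  0.0296] F [-1.   0.8  0.4] yaw 3.32 tool d [-0.0039  0.0028 -0.0034] turn -0.0014
[ 0.73381935 -0.07653844  0.106     ] [ 0.72553626 -0.07475472  0.106     ] [ 0.57322133 -0.06152884  0.06      ]
(array([ 0.73164355, -0.07455679,  0.1030737 ]), np.float64(0.007344983233710809))
```

```bash
echo '[[0.093,[-0.08,0.06,-0.06],0],[0.04,[0,0,0],0],[0.04,[0,0,0],0],[0.04,[0,0,0],0],[0.04,[0,0,0],0],[0.04,[0,0,0],0],[0.04,[0,0,0],0],[0.04,[0,0,0],0],[0.04,[0,0,0],0]]' > m.json && python3 inch.py m.json 25
python3 -c "
from h import *;go(jig(0,-.0885,.12),JY)"
```

```text
t: 4.3
tool_pos: [0.5239, -0.2632, 0.0366]
orientation: [-2.156, -2.285, 0.0]
force: [-0.6, -0.0, 0.5]
opening: 0.0447
gripper_force: 25.0
t 4.3 pos [ 0.5239 -0.2632  0.0366] F [-0.6 -0.   0.5] yaw 3.32 tool d [ 0.1925  0.0614 -0.0834] turn -0.0956
```

In the tool's units: 0.012 m is 0.24, -0.04 m is -0.8, -0.048 rad is -0.24.

```bash
echo '[[0.04,[0,0,-0.4],0],[0.04,[0,0,-0.8],0],[0.04,[0,0,-0.4],-0.24],[0.04,[0.8,0.24,0],-0.24],[0.04,[0.8,0.24,0],0],[0.04,[0.8,0.24,0],0],[0.04,[0.8,0.24,0],0],[0.04,[0.4,0.16,0],0],[0.04,[0,0,0],0],[0.04,[0,0,0],0]]' > m.json && python3 inch.py m.json
python3 - <<'E'
from h import *
go(jig(0,-.0885,.117),JY)
from plant import robot
for n in ("scene","top"):
    c=robot.read_camera(n); pickle.dump(c,open(n+"1.pkl","wb"))
    x0,y0=proj(c,jig(0,-.09,.05)).astype(int)-[45,40]
    a=cv2.resize(c["image"][y0:y0+80,x0:x0+80],None,fx=5,fy=5,interpolation=cv2.INTER_CUBIC)
    print(n,x0,y0); globals()[n]=a
cv2.imwrite("pics/g1.png",np.hstack([scene,top])[:,:,::-1])
E
```

```text
t: 5.3
tool_pos: [0.5536, -0.077, 0.1165]
orientation: [2.042, 2.387, -0.001]
force: [0.5, -0.7, -0.6]
opening: 0.0446
gripper_force: 25.0
t 5.3 pos [ 0.5536 -0.077   0.1165] F [ 0.5 -0.7 -0.6] yaw 8.9 tool d [ 0.0063  0.0217 -0.0005] turn 0.0018
scene 294 181
top 294 160
```

View pics/g1.png

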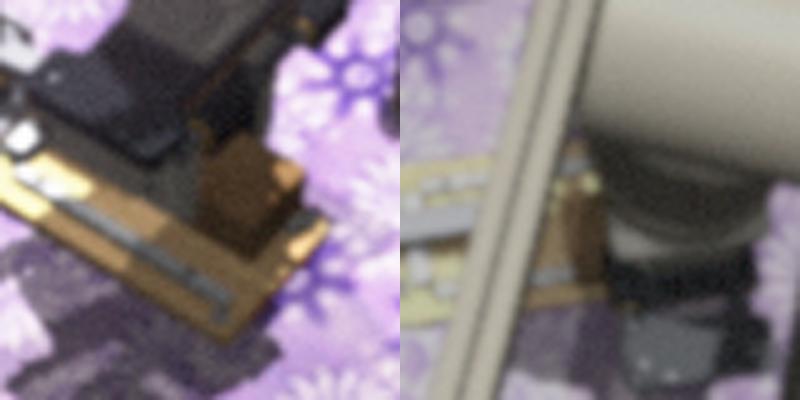

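The scene part shows the block held above the open end of the jig, with the gripper over it. The top view is mostly hidden by the arm. Next I'll centre it and lower to just above the rails.

```bash
echo '[[0.04,[0.06,0.22,0],0],[0.04,[0.06,0.22,0],-0.005],[0.04,[0,0,0.6],0],[0.04,[0,0,0.4],0],[0.04,[0,0,0.12],0],[0.04,[0,0,0],0],[0.04,[0,0,0],0]]' > m.json && python3 inch.py m.json
python3 - <<'E'
from h import *
go(jig(0,-.0885,.0496),JY)
from plant import robot
c=robot.read_camera("scene"); pickle.dump(c,open("scene2.pkl","wb"))
x0,y0=proj(c,jig(0,-.09,.03)).astype(int)-[40,35]
a=cv2.resize(c["image"][y0:y0+75,x0:x0+80],None,fx=8,fy=8,interpolation=cv2.INTER_CUBIC); print(x0,y0)
cv2.imwrite("pics/g2.png",a[:,:,::-1])
E
```

```text
t: 6.1
tool_pos: [0.5755, -0.068, 0.0616]
orientation: [2.042, 2.386, 0.001]
force: [-0.0, -0.1, 0.7]
opening: 0.0446
gripper_force: 25.0
t 6.1 pos [ 0.5755 -0.068   0.0616] F [-0.  -0.1  0.7] yaw 8.87 tool d [ 0.0008 -0.0012  0.012 ] turn 0.0012
298 191
```

View pics/g2.png

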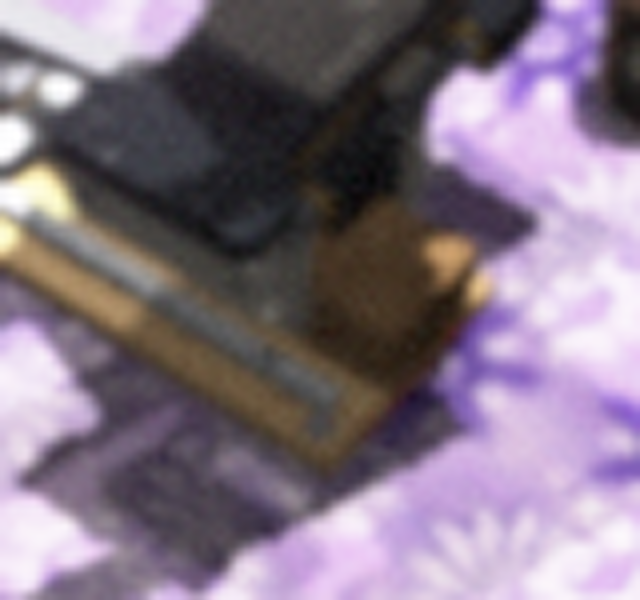

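The block sits just above the plywood, inside the near rail (its end face is around (400,290)) and lined up with the jig. I'll ease it down while watching the force.

```bash
echo '[[0.04,[0,-0.02,0.04],-0.005],[0.04,[0,0,0.04],0],[0.04,[0,0,0.04],0],[0.04,[0,0,0.02],0],[0.04,[0,0,0],0]]' > m.json && python3 inch.py m.json; echo '[[0.04,[0,0,0.04],0],[0.04,[0,0,0.02],0],[0.04,[0,0,0.02],0],[0.04,[0,0,0],0]]' > m.json && python3 inch.py m.json;python3 -c "
from h import *;go(jig(0,-.0825,.0496),JY)"
```

```text
t: 6.65
tool_pos: [0.5739, -0.0679, 0.0538]
orientation: [2.041, 2.387, 0.001]
force: [2.5, -0.1, -1.6]
opening: 0.0452
gripper_force: 25.0
t: 7.05
tool_pos: [0.5739, -0.068, 0.0497]
orientation: [2.041, 2.387, 0.001]
force: [3.6, 0.5, -1.6]
opening: 0.0443
gripper_force: 25.0
t 7.05 pos [ 0.5739 -0.068   0.0497] F [ 3.6  0.5 -1.6] yaw 8.93 tool d [0.0065 0.0003 0.0001] turn 0.0023
```

The tool feels +x 3.6 N, so the block is touching the low-x rail. I'll shift 1 mm away from it and finish lowering.

In the tool's units: 0.001 m is 0.02, 0.0005 m is 0.01.

```bash
echo '[[0.04,[0,0.02,0],0],[0.04,[0,0.01,0.02],0],[0.04,[0,0,0],0]]' > m.json && python3 inch.py m.json; echo '[[0.04,[0,0,0.02],0],[0.04,[0,0,0],0]]' > m.json && python3 inch.py m.json
```

```text
t: 7.35
tool_pos: [0.5745, -0.0678, 0.0486]
orientation: [-2.041, -2.387, 0.001]
force: [-2.4, -0.2, 3.3]
opening: 0.0451
gripper_force: 25.0
t: 7.55
tool_pos: [0.5748, -0.0678, 0.0486]
orientation: [-2.041, -2.388, 0.001]
force: [-6.0, 0.7, 11.8]
opening: 0.0447
gripper_force: 25.0
```

```bash
echo '[[0.04,[0,0,-0.02],0],[0.052,[0,-0.01,-0.01],0],[0.056,[0,0,0],0],[0.056,[0,0,0],0],[0.056,[0,0,0],0]]' > m.json && python3 inch.py m.json 6;  echo '[[0.04,[0,0,0],0],[0.04,[0,0,0],0],[0.04,[0,0,0],0],[0.04,[0,0,0],0]]' > m.json && python3 inch.py m.json 6
python3 - <<'E'
from h import *
go(jig(0,-.0225,.0496),JY)
from plant import robot
c=robot.read_camera("scene"); pickle.dump(c,open("scene3.pkl","wb"))
x0,y0=298,191
a=cv2.resize(c["image"][y0-10:y0+65,x0:x0+80],None,fx=8,fy=8,interpolation=cv2.INTER_CUBIC)
cv2.imwrite("pics/g3.png",a[:,:,::-1])
E
```

```text
t: 8.05
tool_pos: [0.5744, -0.0678, 0.0489]
orientation: [-2.041, -2.388, 0.0]
force: [-0.1, 0.8, -0.3]
opening: 0.0557
gripper_force: 0.0
t: 8.45
tool_pos: [0.5745, -0.0678, 0.0491]
orientation: [-2.041, -2.388, 0.0]
force: [0.3, 0.3, -1.1]
opening: 0.0452
gripper_force: 6.0
t 8.45 pos [ 0.5745 -0.0678  0.0491] F [ 0.3  0.3 -1.1] yaw 8.94 tool d [ 0.0664 -0.0001 -0.0005] turn 0.0024
```

View pics/g3.png

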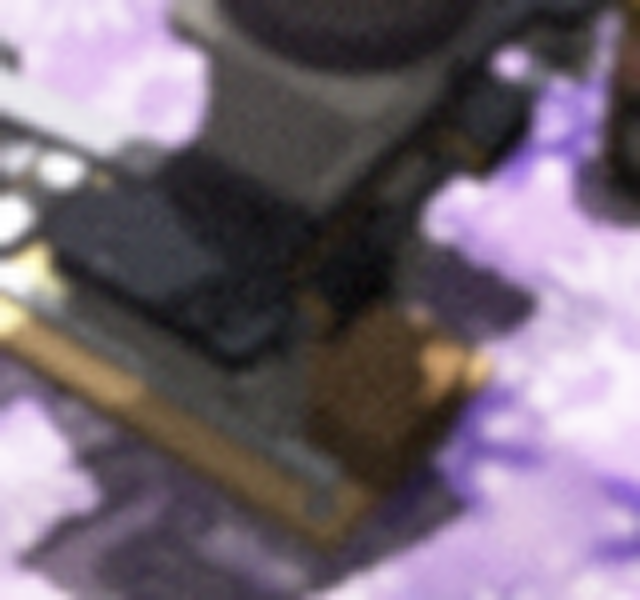

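The block's end is now lower and lies between the rails, with the near rail beside it, and the side forces are gone. I'll slide it in, gripping lightly so it slips if it jams.

```bash
echo '[[0.04,[0.04,0,0],0],[0.04,[0.08,0,0],0],[0.04,[0.08,0,0],0],[0.04,[0.08,0,0],0]]' > m.json && python3 inch.py m.json; echo '[[0.04,[0.08,0,0],0],[0.04,[0.08,0,0],0],[0.04,[0.08,0,0],0],[0.04,[0.08,0,0],0],[0.04,[0.08,0,0],0],[0.04,[0.08,0,0],0]]' > m.json && python3 inch.py m.json; python3 -c "
from h import *;go(jig(0,-.0225,.0496),JY)"
```

```text
t: 8.9
tool_pos: [0.5722, -0.0535, 0.0491]
orientation: [-2.041, -2.388, 0.0]
force: [0.4, -0.9, -0.3]
opening: 0.0447
gripper_force: 6.0
t: 9.5
tool_pos: [0.5686, -0.0299, 0.0491]
orientation: [-2.042, -2.388, -0.0]
force: [-0.8, -0.3, -1.0]
opening: 0.0452
gripper_force: 6.0
t 9.5 pos [ 0.5686 -0.0299  0.0491] F [-0.8 -0.3 -1. ] yaw 8.94 tool d [ 0.028  -0.0002 -0.0005] turn 0.0024
```

In the tool's units: 0.004 m is 0.08, 0.002 m is 0.04.

```bash
echo '[[0.04,[0.08,0,0],0],[0.04,[0.08,0,0],0],[0.04,[0.08,0,0],0],[0.04,[0.08,0,0],0],[0.04,[0.04,0,0],0],[0.04,[0.02,0,0],0]]' > m.json && python3 inch.py m.json; echo '[[0.04,[0.02,0,0],0],[0.04,[0.02,0,0],0],[0.04,[0.02,0,0],0],[0.04,[0,0,0],0]]' > m.json && python3 inch.py m.json; echo '[[0.04,[0.02,0,0],0],[0.04,[0.02,0,0],0],[0.04,[0.02,0,0],0],[0.04,[0,0,0],0]]' > m.json && python3 inch.py m.json
```

```text
t: 10.1
tool_pos: [0.5657, -0.0113, 0.0491]
orientation: [2.041, 2.388, -0.0]
force: [0.5, 0.2, -0.1]
opening: 0.0449
gripper_force: 6.0
t: 10.5
tool_pos: [0.5652, -0.0085, 0.0491]
orientation: [-2.042, -2.388, 0.0]
force: [-0.0, -0.1, -1.0]
opening: 0.0451
gripper_force: 6.0
t: 10.9
tool_pos: [0.5648, -0.0054, 0.0492]
orientation: [2.041, 2.388, 0.0]
force: [0.7, -0.5, -0.6]
opening: 0.0446
gripper_force: 6.0
```

```bash
for i in 1 2 3; do echo '[[0.04,[0.01,0,0],0],[0.04,[0.01,0,0],0],[0.04,[0.01,0,0],0],[0.04,[0.01,0,0],0],[0.04,[0,0,0],0]]' > m.json && python3 inch.py m.json | grep -E "pos|force:"; done
```

```text
tool_pos: [0.5644, -0.0035, 0.0491]
force: [0.2, -0.6, -1.2]
gripper_force: 6.0
tool_pos: [0.5643, -0.0029, 0.0494]
force: [-0.9, -7.4, 0.6]
gripper_force: 6.0
tool_pos: [0.5641, -0.0012, 0.0495]
force: [-0.2, -7.5, 0.5]
gripper_force: 6.0
```

The stop was reached at about 7.5 N, with the fingers then slipping as intended. I'll release, rise and check the block and clamp with a clear view.

In the tool's units: -0.045 m is -0.9, 0.045 m is 0.9.

```bash
echo '[[0.06,[0,0,0],0],[0.07,[0,0,0],0],[0.07,[0,0,0],0],[0.07,[0,0,-0.1],0],[0.07,[0,0,-0.8],0],[0.07,[0,0,-0.8],0],[0.07,[0,0,-0.8],0],[0.07,[0,0,-0.9],0],[0,[0,0,-0.8],0],[0,[0.9,0,0],0],[0,[0.9,0,0],0],[0,[0.9,0,0],0],[0,[0,0,0],0],[0,[0,0,0],0]]' > m.json && python3 inch.py m.json
python3 - <<'E'
from h import *
from plant import robot
T0=pickle.load(open("top0.pkl","rb"))
t=lambda x,y:(250+(x+.5)/6.6-.5,170+(y+.5)/6.6-.5)
Ji=lambda P:Ro.from_euler('z',-JY,degrees=True).apply(np.asarray(P)-J0).round(4)
print("tip",Ji(onz(T0,t(442,218),.079)),"handle",Ji([.5499,.0940,.1652]))
go(jig(0,.115,.147),JY)
c=robot.read_camera("scene"); pickle.dump(c,open("scene4.pkl","wb"))
a=cv2.resize(c["image"][140:260,250:370],None,fx=5,fy=5,interpolation=cv2.INTER_CUBIC)
cv2.imwrite("pics/g4.png",a[:,:,::-1])
E
```

```text
t: 13.8
tool_pos: [0.5426, 0.1347, 0.2594]
orientation: [2.038, 2.39, -0.0]
force: [0.6, -0.7, 0.2]
opening: 0.0266
gripper_force: 0.0
tip [-0.0024 -0.027   0.079 ] handle [0.0007 0.0748 0.1652]
t 13.8 pos [0.5426 0.1347 0.2594] F [ 0.6 -0.7  0.2] yaw 9.09 tool d [-0.0011  0.0003  0.1124] turn 0.0051
```

View pics/g4.png

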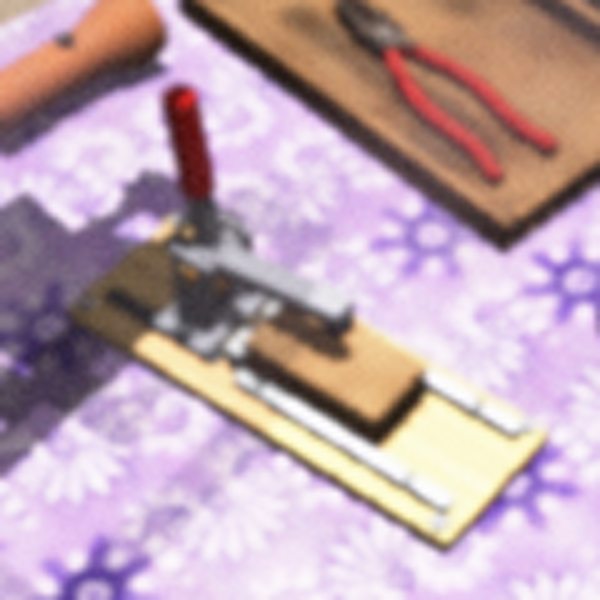

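The block lies flat between the rails with its +y end at the stop. Its trailing top edge runs from about (377,425) to (425,383), with the nose over it. I'll check that edge numerically and lower the closed fingers behind the handle.

```bash
python3 - <<'E'
from h import *
S=pickle.load(open("scene4.pkl","rb"))
s=lambda x,y:(250+(x+.5)/5-.5,140+(y+.5)/5-.5)
for p in((377,425),(425,383)): print(Ro.from_euler('z',-JY,degrees=True).apply(onz(S,s(*p),.042)-J0).round(4))
E
echo '[[0,[0,0,0.8],-0.025],[0,[0,0,0.8],0],[0,[0,0,0.6],0],[0,[0,0,0],0],[0,[0,0,0],0],[0,[0,0,0],0]]' > m.json && python3 inch.py m.json; python3 -c "
from h import *;go(jig(0,.09,.147),JY)"
```

```text
[-0.0247 -0.0657  0.042 ]
[ 0.0112 -0.0686  0.042 ]
t: 14.45
tool_pos: [0.5445, 0.1333, 0.1518]
orientation: [2.035, 2.39, 0.004]
force: [0.8, -0.3, 0.5]
opening: 0.0005
gripper_force: 0.0
t 14.45 pos [0.5445 0.1333 0.1518] F [ 0.8 -0.3  0.5] yaw 9.17 tool d [-0.0244 -0.0016  0.0048] turn 0.0064
```

```bash
python3 - <<'E'
from h import *
S=pickle.load(open("scene4.pkl","rb")); S0=pickle.load(open("scene0.pkl","rb"))
ys=np.arange(-.15,-.04,.0005)
def prof(c,x,z):
    p=np.array([proj(c,jig(x,y,z)) for y in ys],np.float32)
    g=cv2.remap(cv2.cvtColor(c["image"],cv2.COLOR_RGB2GRAY),p[:,0].copy(),p[:,1].copy(),cv2.INTER_CUBIC)[:,0].astype(float)
    return np.gradient(cv2.GaussianBlur(g[:,None],(1,5),0)[:,0])
for x in (-.015,-.01,-.005,0,.005,.01,.015):
    a=prof(S,x,.042); b=prof(S,x,.012); i=(ys>-.085)&(ys<-.05); j=(ys<-.105)
    print(x,"block top edge y",ys[i][a[i].argmax()].round(4),a[i].max().round(1),"jig end",ys[j][b[j].argmax()].round(4), ys[j][b[j].argmin()].round(4))
E
```

```text
-0.015 block top edge y -0.065 12.7 jig end -0.124 -0.1335
-0.01 block top edge y -0.064 10.9 jig end -0.1235 -0.135
-0.005 block top edge y -0.0635 11.7 jig end -0.1235 -0.135
0 block top edge y -0.063 11.6 jig end -0.123 -0.1275
0.005 block top edge y -0.065 11.3 jig end -0.1225 -0.1275
0.01 block top edge y -0.0615 10.8 jig end -0.1225 -0.1275
0.015 block top edge y -0.0615 6.3 jig end -0.1235 -0.1285
```

The block's trailing edge lies 60 mm from the jig's end across its width, so it is home and square. Now I'll approach the handle.

In the tool's units: -0.007 m is -0.14, -0.005 m is -0.1.

```bash
echo '[[0,[-0.14,-0.04,0.06],0],[0,[-0.1,0,0],0],[0,[-0.06,0,0],0],[0,[0,0,0],0]]' > m.json && python3 inch.py m.json | grep -E "pos|force:"; for i in 1; do echo '[[0,[-0.03,0,0],0],[0,[-0.03,0,0],0],[0,[-0.03,0,0],0],[0,[0,0,0],0]]' > m.json && python3 inch.py m.json | grep -E "pos|force:"; done;python3 -c "
from h import *;go(jig(0,.09,.147),JY)"
```

```text
tool_pos: [0.5436, 0.118, 0.1466]
force: [0.6, 0.5, -0.6]
gripper_force: 0.0
tool_pos: [0.5439, 0.1148, 0.1461]
force: [-1.2, 4.5, -0.1]
gripper_force: 2.2
t 15.25 pos [0.5439 0.1148 0.1461] F [-1.2  4.5 -0.1] yaw 9.24 tool d [-0.0063  0.002  -0.0009] turn 0.0077
```

```bash
for i in 1 2 3 4; do echo '[[0,[-0.02,0,0],0],[0,[-0.02,0,0],0],[0,[-0.02,0,0],0]]' > m.json && python3 inch.py m.json | grep -E "pos|^force:"; done
```

```text
tool_pos: [0.5444, 0.1122, 0.1466]
force: [-2.6, 5.9, 3.1]
tool_pos: [0.5452, 0.109, 0.1468]
force: [-1.6, 4.8, 2.8]
tool_pos: [0.5456, 0.1051, 0.1462]
force: [-0.2, 3.1, 2.9]
tool_pos: [0.5458, 0.1019, 0.1459]
force: [-0.1, 1.7, 0.8]
```

Force is falling as it nears centre. I'll ease over with half-millimetre steps.

```bash
for i in 1 2 3; do echo '[[0,[-0.014,0,0],0],[0,[-0.014,0,0],0],[0,[-0.014,0,0],0],[0,[0,0,0],0]]' > m.json && python3 inch.py m.json | grep -E "pos|^force:"; done
```

```text
tool_pos: [0.5462, 0.0999, 0.1459]
force: [0.4, 0.5, -0.5]
tool_pos: [0.5466, 0.098, 0.1461]
force: [0.6, -0.5, -0.4]
tool_pos: [0.5469, 0.096, 0.1461]
force: [-0.7, -0.5, 0.1]
```

The push has gone to zero, so the lever has probably snapped. I'll back off, rise clear and look.

```bash
echo '[[0,[0.2,0,0],0],[0,[0.4,0,0],0],[0,[0,0,-0.8],0],[0,[0,0,-0.8],0],[0,[0,0,-0.8],0],[0,[0.8,0,0],0],[0,[0.8,0,0],0],[0,[0.8,0,0],0],[0,[0.8,0,0],0],[0,[0,0,0],0],[0,[0,0,0],0]]' > m.json && python3 inch.py m.json
python3 - <<'E'
from h import *
from plant import robot
c=robot.read_camera("scene"); t=robot.read_camera("top")
pickle.dump((c,t),open("end.pkl","wb"))
a=cv2.resize(c["image"][140:260,250:370],None,fx=4,fy=4,interpolation=cv2.INTER_CUBIC)
b=cv2.resize(t["image"][80:320,165:465],None,fx=1,fy=1)
b=cv2.copyMakeBorder(b,0,240,0,0,cv2.BORDER_CONSTANT)
b[240:]=cv2.resize(t["image"][170:240,255:355],(300,210)).tolist()+[[[0]*3]*300]*30
cv2.imwrite("pics/end.png",np.hstack([a,b])[:,:,::-1])
E
```

```text
t: 18.75
tool_pos: [0.5158, 0.2849, 0.2659]
orientation: [-2.033, -2.395, 0.001]
force: [-0.4, -0.2, 0.1]
opening: 0.0005
gripper_force: 0.0
```

View pics/end.png

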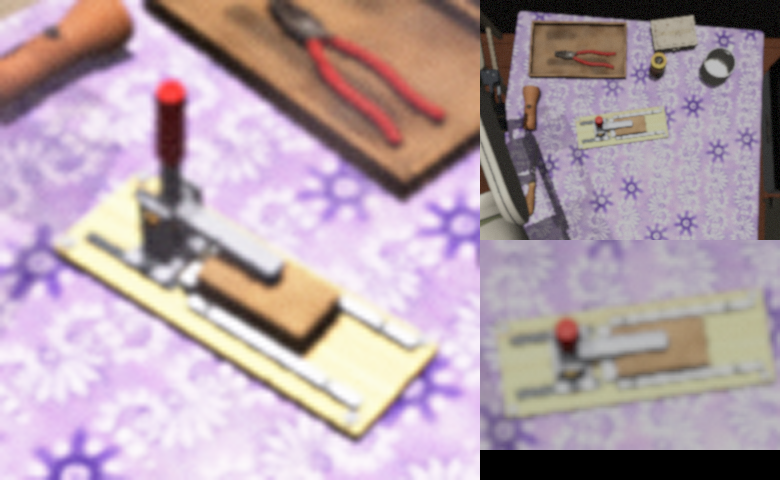

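The handle now stands past upright (red tip at (171,93) in the scene part) with the nose down on the block, and the other items have not moved. A quick check of the tip position before handing in.

```bash
python3 - <<'E'
from h import *
from plant import robot
c,t=pickle.load(open("end.pkl","rb"))
X,e=tri(c,(292.4,162.9),t,(283.9,200.2)); y=Ro.from_euler('z',-JY,degrees=True).apply(X-J0); print(y,e,"open was y=.0748; swing",(.0748-y[1])/.105)
if (.0748-y[1])/.105>.18: print(robot.close_job())
E
```

```text
[-0.00068108  0.05266256  0.16302984] 0.001148804868131735 open was y=.0748; swing 0.21083280192260487
the job is handed in; nothing more can be done
None
```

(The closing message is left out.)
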